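Set and lock the buffer stop behind the red railcar

ROBOT

A 6-joint arm with a two-finger parallel gripper is mounted at the origin on the work surface. World frame = base frame: x ahead of the robot, y to its left, z up, the work surface at z = 0. Lengths are in m, angles in degrees, forces in N, time in s.
With the tool pointing down it reaches from about 0.35 to 0.875 m from the base axis. Payload 4.2 kg.
Tool frame: the origin (TCP) lies at the very end of the fingers, on their centre line; the grasp point (between the pads) lies 19 mm behind it; z points along the fingers, y is the line along which they close (so a half turn about z gives the same grasp; the last joint's range is limited). The gripper opens to 87 mm and grips with 3 to 60 N. Pads are 19 mm wide; open, the fingers measure 117 mm over their backs; the gripper's body (75 mm by 190 mm) begins 51 mm behind the grasp point.
Start: joints at [89.416, 22.042, 0.453, 0, -68.411, -14.817], TCP at [0.166, 0.603, 0.223] pointing down, gripper open.
Joint ranges: [-179.83, 179.83], [-69.29, 118.12], [-61.27, 80.66], [-181.25, 117.63], [-171.15, -9.14], [-177.46, 177.46]. Speed limits (degrees/s): [159.86, 159.86, 180, 180, 180, 180].

INTERFACE

Orientations are given as a 3x3 rotation matrix whose columns are the frame's x, y, z axes.
In Python, from station import sense, cams, r gives the robot as it stands. The module is installed in compiled form; this text tells all that it offers.
- The arm moves only by the tool step_arm, never from a script. Its argument "targets" is text: rows parted by semicolons, each of 4 numbers parted by spaces: the shift along the tool's x, y, z in cm, then the turn about the tool's z in degrees. In form: x y z turn; .... A call has 1 to 12 rows; each row shifts and turns the commanded pose from where the row before left it, along the tool's axes as they then stand; what a row does not reach is not made up. A row lasts 1/12 s, in which the tool goes at most 41.7 mm and 7.16 degrees, less where a joint would pass 70% of its speed; a pose out of reach is approached as far as the arm can. A call with a gripper value outside its range is refused whole. "claw" is the finger opening in cm, from 0 to 8.7, set as the call begins (left out, the last holds). The fingers move at their own pace and stop on an object; the grip force is fixed at half the most. Time passes only in rows, so rows that do not move let the fingers close. It gives the time, the measured TCP pose, the force, the opening and the grip force at its end, in the units of the state.
- sense(): the state, without advancing time (a new reading comes with each control period).
- cams.capture(name): name is "side" or "top"; returns a dict with "frame" (384x512x3 uint8, blue, green, red), "vertical_fov" (degrees; the focal length in pixels is half the picture's height over the tangent of half this angle, whatever the lens; pixels are square), "cx", "cy" (the principal point, pixels), "dist_coeffs" ([k1, k2, p1, p2, k3] as OpenCV has them; the pictures are not rectified), "eye" and "rotation" of the camera in the world. Camera axes: x right, y down, z forward; pixel columns grow to the right and rows downward; lengths in m; the calibration is good to about 2 mm. A picture is of the moment at which its call begins. There is no depth.
- r.finish_job(): hands the job in; it is judged then, once.
The state is a dict: "time_s": time; "joints": joint angles; "joint_velocities": joint speeds; "effort": joint torques, N m; "tcp_pos": TCP position; "ee_rot": TCP orientation; "wrist_force": force on the tool from outside, world axes, zero at the start; "moment": the same for the moment, N m; "gripper_width": opening from 0.0 (shut) to 1.0 (fully open); "gripper_force": force on a finger pad.
Only numpy, scipy, OpenCV 4.12 (cv2) and the standard library are available. Lean on these libraries where they do the work, as an engineer would, in place of code of your own. Each camera call takes 0.05 s, during which the arm holds its last target. There are 200 camera calls.

TASK

On the siding where the red railcar stands, slide the buffer stop along the rails up to the railcar, until its buffers are touching it or no more than about 10 mm away, without shoving the railcar along. Then lock the stop there by turning its wing knob clockwise as far as it goes, and let go. Leave the buffer stop on the other siding alone.

Things in the scene. Friction and masses are not known exactly. Their poses are not given: they have to be found in the camera images.
- railcar: Red model railcar, red roof, white stripe: 160 long (x) x 32 wide x 49 mm high, 0.25 kg, loose on two rails on a pale board 430 x 75 x 12 mm. Origin: under its centre at rail-head height, 18 mm above the table (roof at 67). Its x axis lies along the track, pointing away from the buffer stop, which is on its -x side; the end facing the stop is 80 mm from the origin.
- stop_grip (a point): Grip point of the wing knob on the red railcar's stop: on the knob's axis, 90 mm above the table. Wing: black bar, yellow line on top, 44 long (point y) x 14 thick (point x), 64 to 98 mm up, across the track when loose; point turns with it. Stop: grey block 70 x 44 mm, red and white beam; buffer faces 45 mm ahead of the axis. Loose, it slides straight towards the railcar's origin with about 2 N.
- stop_knob (a joint): Turn of that knob (rad): starts at 0 to 0.25 (loose), grows clockwise seen from above, hard stop at 1.5 (86 degrees). It begins to clamp at about 0.6 and counts as locked beyond 1.15. Needs about 0.1 N m and stays where it is left. Once locked, the stop can hardly be pushed along.
- other_tip (a point): One end of the yellow line on the wing knob of the other, identical buffer stop (on the siding with the dark green coach), 98 mm above the table, 20 mm from that knob's axis. Leave that stop and its knob alone.
Things that resemble listed ones, but are neither listed nor needed, are in the scene too. Several things have the shape of the railcar; the one meant has the colours described above.

How it is judged (in metres and radians):
On the way, in this order (a step that is already met when the one before it is completed fails the run):
1. the stop of the red railcar's siding is up to the railcar (buffers within 20 mm of its end) while the knob is still loose (below 0.9 rad) (x of stop_grip in the frame of railcar above -0.145 m and value of joint stop_knob below 0.9 rad), for 0.1 s.
2. the knob is turned clockwise and locks the stop there (x of stop_grip in the frame of railcar above -0.145 m and value of joint stop_knob above 1.15 rad), for 0.2 s.
At the end, for the whole second after the job is handed in: The stop's buffers are at most 20 mm from the railcar's end (knob axis at most 145 mm from the railcar's origin, along the railcar), its knob is turned beyond 1.15 rad, and the railcar stands upright and at rest on the rails, within 20 mm of where it started (all of step 2 and distance of railcar from where it was at the start of the episode below 0.02 m and angle between railcar's own z axis and vertical below 0.1 rad and linear speed of railcar below 0.02 m/s); the robot touches nothing.
It fails at once if the red railcar is shoved more than 20 mm along or off its place (distance of railcar from where it was at the start of the episode above 0.02 m).
It fails at once if the other siding's buffer stop is slid, or its knob turned, so that the end of the knob moves more than 15 mm (distance of other_tip from where it was at the start of the episode above 0.015 m).
It also fails if it takes over 38 s, if anything falls off the work surface, if the arm or the gripper's body presses on something with over 40 N, if the wrist force passes 120 N, or if a joint passes its speed limit or range.

## Working session

There is one attempt and no reset: what is moved stays moved. The work goes in short steps, Python scripts to look and compute and a tool call to move; the robot and the scene stay as the last step left them, time stands still between calls to the robot, and variables do not carry over. Pictures are saved under pics/ and viewed, at most 10 in all, crops included, and the job is handed in when it is done.

Besides the shell and the picture viewer there is one more tool, called after "Request:" by a JSON object that holds its "name" and its "arguments", one argument or row to a line. step_arm: Moves the arm, as the interface text tells. Its arguments: {"type":"object","properties":{"targets":{"type":"string"},"claw":{"type":"number"}},"required":["targets"]}

```bash
mkdir -p pics
cat > h.py <<'E'
import numpy as np, cv2, pickle
from station import sense, cams, r
def cap(n,f):
    c=cams.capture(n); cv2.imwrite(f'pics/{f}.png',c['frame']); pickle.dump(c,open(f'{f}.pkl','wb')); return c
def K(c):
    f=c['frame'].shape[0]/2/np.tan(np.radians(c['vertical_fov'])/2)
    return np.array([[f,0,c['cx']],[0,f,c['cy']],[0,0,1]])
def ray(c,px,z):
    u=cv2.undistortPoints(np.array([[px]],float),K(c),np.array(c['dist_coeffs'],float))[0,0]
    d=np.array(c['rotation'])@[u[0],u[1],1]; e=np.array(c['eye']); return e+d*(z-e[2])/d[2]
def proj(c,P):
    R=np.array(c['rotation']).T; t=-R@np.array(c['eye'])
    return cv2.projectPoints(np.array(P,float).reshape(-1,1,3),cv2.Rodrigues(R)[0],t,K(c),np.array(c['dist_coeffs'],float))[0][:,0]
E
python3 - <<'E'
from h import *
a=cap('top','t0');b=cap('side','s0')
cv2.imwrite('pics/b0.png',cv2.resize(np.vstack([a['frame'],b['frame']]),None,fx=.78,fy=.78))
print(a['eye'],b['eye'],a['vertical_fov'],sense())
E
```

```text
[ 0.47035034 -0.04524799  0.91287444] [ 0.30538908 -0.67430379  0.5142216 ] 49.54011490765047 {'time_s': 0.1, 'joints': array([ 8.94127407e+01,  2.20863709e+01,  3.89068888e-01, -2.46274688e-02,
       -6.84105430e+01, -1.48181048e+01]), 'joint_velocities': array([-0.01766387, -0.16185674,  0.11403178,  0.12593074, -0.02602327,
       -0.03345149]), 'effort': array([ 3.24618259e-04, -3.91690063e+01,  1.87935752e+01,  4.23198983e+00,
        1.34509927e-02, -6.92189337e-05]), 'tcp_pos': array([0.16585688, 0.6020495 , 0.22158058]), 'ee_rot': array([[ 9.64028432e-01, -2.65798809e-01, -4.18945971e-04],
       [-2.65799122e-01, -9.64026607e-01, -1.87802191e-03],
       [ 9.53009251e-05,  1.92182199e-03, -9.99998149e-01]]), 'wrist_force': array([-0.12680668, -0.20863056, -0.54756031]), 'moment': array([ 0.00242543, -0.03051046, -0.01496811]), 'gripper_force': 0.0, 'gripper_width': 1.0019166767177146}
```

View pics/b0.png

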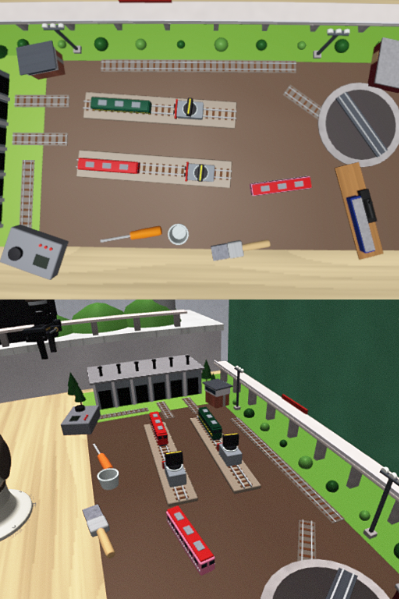

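The top view shows the red railcar siding at about (77–232, 150–187), with its stop knob near (200,173). The green coach siding is above it, with its knob near (189,107).

Run:
```python
from h import *
a=pickle.load(open('t0.pkl','rb'))
cv2.imwrite('pics/c0.png',cv2.resize(a['frame'][110:250,90:310],None,fx=3.6,fy=3.6,interpolation=cv2.INTER_CUBIC))
b=pickle.load(open('s0.pkl','rb'))
cv2.imwrite('pics/c1.png',cv2.resize(b['frame'][120:270,170:340],None,fx=4,fy=4,interpolation=cv2.INTER_CUBIC))
```

```text
(no output)
```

View pics/c0.png

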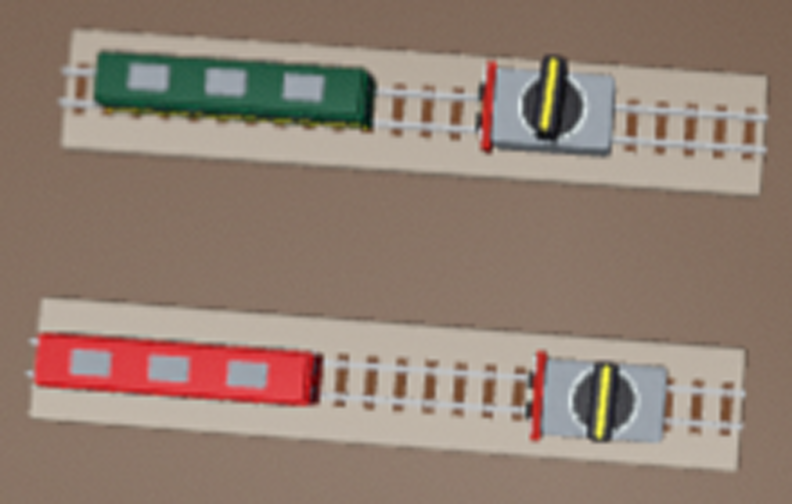

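View pics/c1.png

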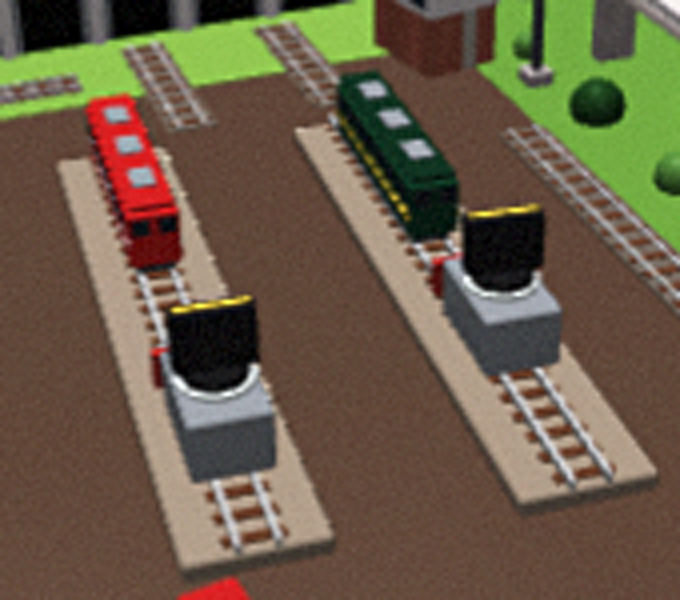

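The crop shows the red stop's yellow line running from (607,364) to (602,438). The red roof spans x 37–312, and the board corners are at (42,298), (745,348), (738,470) and (30,416). The side crop shows the wing's yellow line from (168,311) to (254,300).

Run:
```python
from h import *
a=pickle.load(open('t0.pkl','rb'));b=pickle.load(open('s0.pkl','rb'))
A=lambda x,y,z: ray(a,((x+.5)/3.6-.5+90,(y+.5)/3.6-.5+110),z)
B=lambda x,y,z: ray(b,((x+.5)/4-.5+170,(y+.5)/4-.5+120),z)
n=lambda *p:[print(np.round(q,4)) for q in p]
print('board');bd=[A(42,298,.012),A(745,348,.012),A(738,470,.012),A(30,416,.012)];n(*bd)
u=bd[1]+bd[2]-bd[0]-bd[3];print('dir',np.degrees(np.arctan2(u[1],u[0])),np.linalg.norm(u)/2, 'centre',sum(bd)/4)
print('yellow top');n(A(607,364,.098),A(602,438,.098),A(604.5,401,.098))
print('yellow side');n(B(168,311,.098),B(254,300,.098))
print('roof');n(A(37,334,.067),A(36,385,.067),A(307,404,.067),A(314,352,.067))
print('block');n(A(665,370,.05),A(664,440,.05))
print('roof side near');n(B(124,213,.067),B(177,203,.067))
print('railcar end at bottom'); n(B(140,265,.02),B(182,258,.02))
```

```text
board
[0.5165 0.3101 0.012 ]
[ 0.4911 -0.1165  0.012 ]
[ 0.4183 -0.1127  0.012 ]
[0.445  0.3148 0.012 ]
dir -93.48213720595771 0.42783889374140593 centre [0.46771662 0.09892637 0.012     ]
yellow top
[ 0.4796 -0.0349  0.098 ]
[ 0.4396 -0.0326  0.098 ]
[ 0.4596 -0.0337  0.098 ]
yellow side
[ 0.4391 -0.0286  0.098 ]
[ 0.4803 -0.0343  0.098 ]
roof
[0.4931 0.2905 0.067 ]
[0.4641 0.29   0.067 ]
[0.4554 0.1347 0.067 ]
[0.4848 0.1315 0.067 ]
block
[ 0.4771 -0.0676  0.05  ]
[ 0.4371 -0.0674  0.05  ]
roof side near
[0.4516 0.1294 0.067 ]
[0.4828 0.1295 0.067 ]
railcar end at bottom
[0.4613 0.148  0.02  ]
[0.4868 0.1466 0.02  ]
```

Request:
{"name": "step_arm", "arguments": {
  "targets": "2.26 2.67 0 0;2.26 2.67 0 0;2.26 2.67 0 0;2.26 2.67 0 0;2.26 2.67 0 0;2.26 2.67 0 0;2.26 2.67 0 0;2.26 2.67 0 0;2.26 2.67 0 0;2.26 2.67 0 0",
  "claw": 6
}}

```text
time_s: 0.93
tcp_pos: [0.313, 0.2832, 0.2223]
ee_rot: [[0.964, -0.265, -0.0], [-0.265, -0.964, -0.0], [-0.0, 0.0, -1.0]]
wrist_force: [0.8, 0.3, 0.1]
gripper_width: 0.694
gripper_force: 0.0
```

Request:
{"name": "step_arm", "arguments": {
  "targets": "2.26 2.67 0 0;2.26 2.67 0 0;2.26 2.67 0 0;2.26 2.67 0 0;2.26 2.67 0 0;2.26 2.67 0 0;2.26 2.67 0 0;2.26 2.67 0 0;2.26 2.67 0 0;2.26 2.67 0 0;0 0 0 -6;0 0 0 -6"
}}

```text
time_s: 1.93
tcp_pos: [0.46, -0.0343, 0.2218]
ee_rot: [[0.998, -0.059, -0.002], [-0.059, -0.998, -0.0], [-0.002, 0.0, -1.0]]
wrist_force: [-0.4, -0.7, -0.8]
gripper_width: 0.69
gripper_force: 0.0
```

Request:
{"name": "step_arm", "arguments": {
  "targets": "0 0 2 0;0 0 2 0;0 0 2 0;0 0 0 0;0 0 0 0"
}}

```text
time_s: 2.35
tcp_pos: [0.4593, -0.0326, 0.162]
ee_rot: [[0.998, -0.059, -0.003], [-0.059, -0.998, -0.001], [-0.003, 0.001, -1.0]]
wrist_force: [0.3, 0.2, 1.5]
gripper_width: 0.687
gripper_force: 0.0
```

Run:
```python
from h import *
s=sense();R=s['ee_rot'];print(s['time_s'],s['tcp_pos'],R,s['joints'])
print('shift cm',R.T@(np.array([.4597,-.0332,.071])-s['tcp_pos'])*100)
```

```text
2.35 [ 0.45926802 -0.03259694  0.16195204] [[ 0.99824288 -0.05919516 -0.00266344]
 [-0.05919805 -0.99824574 -0.00101803]
 [-0.0025985   0.00117391 -0.99999593]] [ 1.62579334e+01  9.42661693e+00 -2.68371011e+01  1.64276011e-02
 -5.38991144e+01  7.03386620e+01]
shift cm [0.0703264  0.04696631 9.09511299]
```

Request:
{"name": "step_arm", "arguments": {
  "targets": "0 0 2 0;0 0 2 0;0 0 2 0;0 0 2 0;0 0 1.1 0;0 0 0 0;0 0 0 0"
}}

```text
time_s: 2.93
tcp_pos: [0.4609, -0.0321, 0.0725]
ee_rot: [[0.998, -0.059, 0.001], [-0.059, -0.998, -0.0], [0.001, 0.0, -1.0]]
wrist_force: [0.6, 0.0, 0.6]
gripper_width: 0.69
gripper_force: 0.0
```

Run:
```python
from h import *
a=cap('top','t1');b=cap('side','s1')
f=lambda i:cv2.resize(i,None,fx=3,fy=3,interpolation=cv2.INTER_CUBIC)
cv2.imwrite('pics/c2.png',np.hstack([f(a['frame'][150:280,190:300]),f(b['frame'][150:280,170:300])]))
s=sense();print(s['tcp_pos'],s['wrist_force'])
```

```text
[ 0.46137404 -0.03197392  0.07311681] [-0.07647218  0.10038063 -0.03662508]
```

View pics/c2.png

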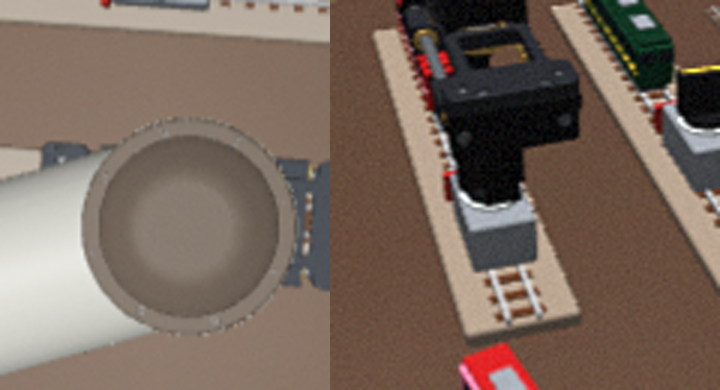

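The side view (right half) shows the fingers straddling the wing at about (490,185), clear of the block. In the top view the arm hides the knob. I'll close the gripper.

Request:
{"name": "step_arm", "arguments": {
  "targets": "0 0 0 0;0 0 0 0;0 0 0 0;0 0 0 0;0 0 0 0;0 0 0 0;0 0 0 0;0 0 0 0",
  "claw": 0
}}

```text
time_s: 3.7
tcp_pos: [0.4599, -0.0323, 0.0715]
ee_rot: [[0.998, -0.059, -0.0], [-0.059, -0.998, -0.0], [-0.0, 0.0, -1.0]]
wrist_force: [-0.5, 0.6, -0.7]
gripper_width: 0.169
gripper_force: 1.3
```

Run:
```python
from h import *
s=sense();R=s['ee_rot'];print(s['tcp_pos'],s['gripper_width']*87,s['gripper_force'],s['wrist_force'],s['moment'])
d=np.array([.0607,.9982,0]);print('track dir in tool',R.T@d)
```

```text
[ 0.45987561 -0.03232175  0.07150338] 14.69853106399327 1.3317800146216996 [-0.50760026  0.57568008 -0.68923374] [ 0.54886007  0.07955189 -0.00373782]
track dir in tool [ 1.32283366e-03 -1.00004299e+00 -7.84672809e-06]
```

Request:
{"name": "step_arm", "arguments": {
  "targets": "0 0 0 0;0 0 0 0;0 0 0 0;0 -0.5 0 0;0 -1 0 0;0 -1 0 0;0 -1 0 0;0 -1 0 0;0 -1 0 0;0 -0.5 0 0;0 0 0 0;0 0 0 0"
}}

```text
time_s: 4.7
tcp_pos: [0.4637, 0.0286, 0.0715]
ee_rot: [[0.998, -0.058, 0.001], [-0.058, -0.998, 0.001], [0.001, -0.001, -1.0]]
wrist_force: [0.6, 1.6, -1.8]
gripper_width: 0.155
gripper_force: 30.0
```

Run:
```python
from h import *
a=cap('top','t1');b=cap('side','s1')
f=lambda i:cv2.resize(i,None,fx=3,fy=3,interpolation=cv2.INTER_CUBIC)
cv2.imwrite('pics/c3.png',np.hstack([f(a['frame'][150:280,90:250]),f(b['frame'][130:260,180:285])]))
s=sense();print(s['tcp_pos'],s['wrist_force'],s['gripper_force'],s['gripper_width'])
```

```text
[0.46360333 0.02792964 0.07153291] [ 1.55428477  2.0959722  -1.65511896] 29.999018046073616 0.15682615425393878
```

View pics/c3.png

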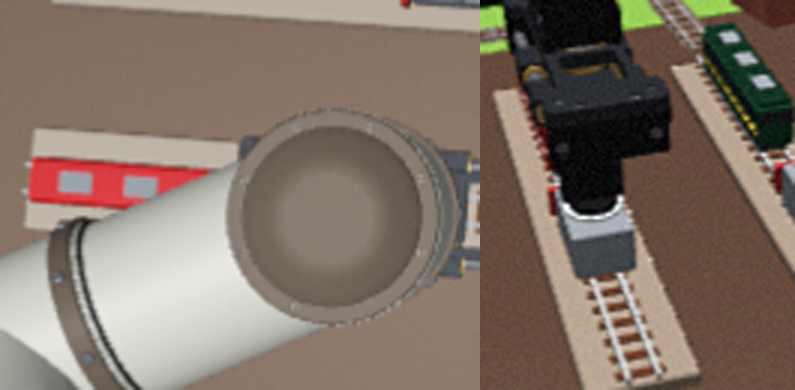

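The stop came along with the gripper: the side view shows its block at about (600,240), further up the track. The railcar's far end is still at about (28,180) in the top crop.

Request:
{"name": "step_arm", "arguments": {
  "targets": "0 -0.5 0 0;0 -1 0 0;0 -1 0 0;0 -1 0 0;0 -0.7 0 0;0 -0.5 0 0;0 -0.4 0 0;0 -0.3 0 0;0 0 0 0;0 0 0 0;0 0 0 0"
}}

```text
time_s: 5.72
tcp_pos: [0.4669, 0.0819, 0.0716]
ee_rot: [[0.998, -0.059, 0.001], [-0.059, -0.998, 0.001], [0.001, -0.001, -1.0]]
wrist_force: [2.7, 1.3, -3.4]
gripper_width: 0.156
gripper_force: 30.0
```

Run:
```python
from h import *
a=cap('top','t2');b=cap('side','s2')
a0=pickle.load(open('t0.pkl','rb'))
f=lambda i,k:cv2.resize(i,None,fx=k,fy=k,interpolation=cv2.INTER_CUBIC)
cv2.imwrite('pics/c4.png',np.hstack([np.vstack([f(a0['frame'][190:230,90:200],3.5),f(a['frame'][190:230,90:200],3.5)]),f(b['frame'][140:220,190:270],3.5)]))
s=sense();print(s['tcp_pos'],s['wrist_force'],s['gripper_force'],s['gripper_width'])
d=np.array([.0607,.9982]);print('axis to railcar centre',([.4743,.2117]-s['tcp_pos'][:2])@d)
```

```text
[0.46688731 0.08164894 0.07157951] [ 2.50441417  2.04943233 -3.42431043] 29.9984386889264 0.15474381105362273
axis to railcar centre 0.13026691787577493
```

View pics/c4.png

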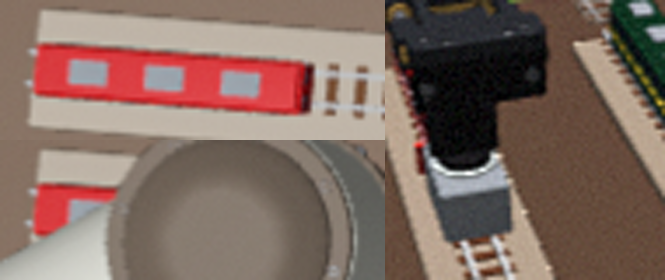

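The railcar's far end is at x≈36 in both crops, so it has not moved. I estimate a gap of about 5 mm, so I'll nudge 2 mm further and then turn clockwise.

Request:
{"name": "step_arm", "arguments": {
  "targets": "0 -0.2 0 0;0 0 0 0;0 0 0 0;0 0 0 6;0 0 0 6;0 0 0 6;0 0 0 6;0 0 0 6;0 0 0 6;0 0 0 6;0 0 0 6;0 0 0 6"
}}

```text
time_s: 6.82
tcp_pos: [0.4673, 0.0839, 0.0716]
ee_rot: [[0.535, -0.845, 0.001], [-0.845, -0.535, 0.001], [-0.0, -0.002, -1.0]]
wrist_force: [3.9, 2.2, -4.0]
gripper_width: 0.158
gripper_force: 30.0
```

Run:
```python
from h import *
s=sense();R=s['ee_rot'];print(s['tcp_pos'],s['wrist_force'],s['moment'],s['gripper_force'],s['gripper_width'],np.degrees(np.arctan2(R[1,1],R[0,1])),s['joints'])
```

```text
[0.46731013 0.08393111 0.07161416] [ 3.8996685   2.17671506 -4.04515948] [ 0.43519317 -1.12891931  0.13901538] 29.99327089637518 0.15847802615322018 -147.65862636538006 [ 2.98467628e+01  1.77685663e+01 -3.16736590e+01 -7.65991763e-03
 -4.04716792e+01  2.50043509e+00]
```

Turned 54° so far, with about 0.14 N m resisting. I'll continue to about 84° and watch for the hard stop.

Request:
{"name": "step_arm", "arguments": {
  "targets": "0 0 0 6;0 0 0 6;0 0 0 6;0 0 0 5;0 0 0 4;0 0 0 0;0 0 0 0;0 0 0 0"
}}

```text
time_s: 7.48
tcp_pos: [0.4677, 0.0841, 0.0717]
ee_rot: [[0.1, -0.995, 0.002], [-0.995, -0.1, 0.001], [-0.001, -0.002, -1.0]]
wrist_force: [4.2, 1.1, -4.7]
gripper_width: 0.156
gripper_force: 30.0
```

Run:
```python
from h import *
s=sense();R=s['ee_rot'];print(s['tcp_pos'],s['wrist_force'],s['moment'],s['gripper_force'],s['gripper_width'],np.degrees(np.arctan2(R[1,1],R[0,1])))
```

```text
[0.46767434 0.08407829 0.07169093] [ 4.23037102  1.08538436 -4.67458574] [ 0.5392783  -1.54047357  0.02703886] 29.998319372534752 0.1564825017547252 -174.28742460166282
```

Request:
{"name": "step_arm", "arguments": {
  "targets": "0 0 0 2;0 0 0 2;0 0 0 1;0 0 0 1;0 0 0 0;0 0 0 0"
}}

```text
time_s: 7.98
tcp_pos: [0.4678, 0.0842, 0.0717]
ee_rot: [[-0.003, -1.0, 0.002], [-1.0, 0.003, 0.001], [-0.001, -0.002, -1.0]]
wrist_force: [5.7, 1.6, -6.1]
gripper_width: 0.157
gripper_force: 30.0
```

Run:
```python
from h import *
s=sense();R=s['ee_rot'];print(s['tcp_pos'],s['wrist_force'],s['moment'],s['gripper_force'],s['gripper_width'],np.degrees(np.arctan2(R[1,1],R[0,1])))
```

```text
[0.46775641 0.08415188 0.07172619] [ 5.72799021  1.63268372 -6.09925386] [ 0.60811814 -1.46525439  0.40124048] 29.99865752644837 0.15699489380506304 179.8312833687849
```

Moment rose to 0.4 N m, so the knob is at its hard stop. I'll release, lift and back away.

Request:
{"name": "step_arm", "arguments": {
  "targets": "0 0 0 -1;0 0 0 0;0 0 0 0;0 0 0 0;0 0 0 0;0 0 0 0;0 0 0 0;0 0 0 0",
  "claw": 5
}}

```text
time_s: 8.65
tcp_pos: [0.4667, 0.0834, 0.0716]
ee_rot: [[0.01, -1.0, -0.0], [-1.0, -0.01, -0.0], [0.0, 0.0, -1.0]]
wrist_force: [0.3, 0.2, -0.1]
gripper_width: 0.568
gripper_force: 0.0
```

Request:
{"name": "step_arm", "arguments": {
  "targets": "0 0 -1 0;0 0 -2 0;0 0 -3 0;0 0 -3 0;0 0 -3 0;0 0 -3 0;0 0 -1 0;3 0 0 0;3 0 0 0;3 0 0 0;3 0 0 0;3 0 0 0"
}}

```text
time_s: 9.65
tcp_pos: [0.4677, -0.0678, 0.2311]
ee_rot: [[0.011, -1.0, -0.001], [-1.0, -0.011, 0.0], [-0.0, 0.001, -1.0]]
wrist_force: [0.6, 0.0, 0.9]
gripper_width: 0.574
gripper_force: 0.0
```

Request:
{"name": "step_arm", "arguments": {
  "targets": "3 0 0 0;3 0 0 0;3 0 0 0;3 0 0 0;3 0 0 0;3 0 0 0;3 0 0 0;3 0 0 0;0 0 0 0;0 0 0 0"
}}

```text
time_s: 10.48
tcp_pos: [0.4702, -0.3075, 0.2303]
ee_rot: [[0.007, -1.0, -0.002], [-1.0, -0.007, 0.001], [-0.001, 0.002, -1.0]]
wrist_force: [-0.0, 0.0, 0.3]
gripper_width: 0.574
gripper_force: 0.0
```

Run:
```python
from h import *
a=cap('top','t3');b=cap('side','s3')
f=lambda i,k:cv2.resize(i,None,fx=k,fy=k,interpolation=cv2.INTER_CUBIC)
cv2.imwrite('pics/c5.png',np.vstack([f(a['frame'][110:250,90:310],3.6)]))
s=sense();print(s['tcp_pos'],s['wrist_force'],s['gripper_width'])
```

```text
[ 0.47045283 -0.30597345  0.23089395] [ 0.82245616  0.17265272 -0.01945841] 0.5776521073546432
```

View pics/c5.png

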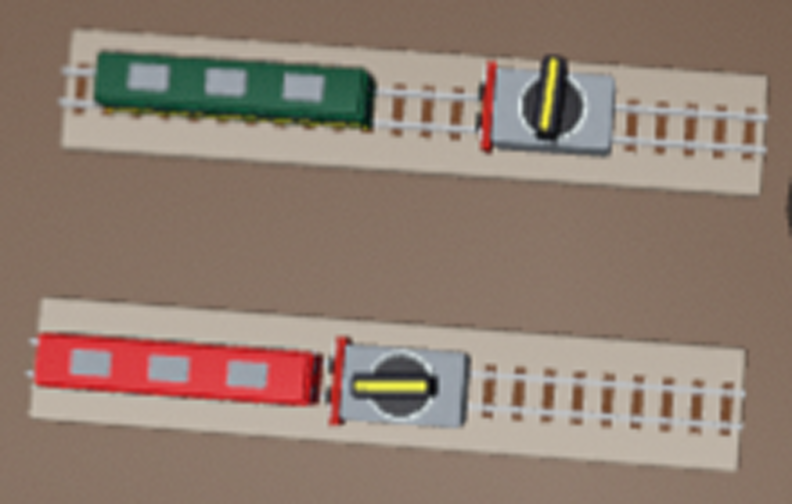

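The picture shows the wing lying along the track, from (355,386) to (425,385). The buffers are at x≈327 against the railcar end at x≈321, a gap of about 4 mm. The railcar and the other stop have not moved.

```bash
python3 -c "
from station import r
print(r.finish_job())"
```

```text
the job is handed in; nothing more can be done
None
```

The job is handed in, but no verdict came back: the red siding's buffer stop is about 4 mm from the railcar, its knob is turned clockwise to the hard stop, the gripper is clear, and neither the railcar nor the other stop moved in the last picture.

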